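# Open the dock shelf's charging bay and bar its panel open

## Task

Open the charging bay of the white dock shelf: with a fingertip, swing the lever of the brass half-moon catch right round from the right to the left, push the wooden panel to the right until it is fully open, then swing the lever back round to the right so that the half-moon bars the panel from sliding shut. Push gently, grip and lift nothing, and leave the phone stand and everything else on and around the shelf where it is.

Things in the scene. Friction and masses are not known exactly. Their poses are not given: they have to be found in the camera images.
- dock: White pine dock shelf, deck 85 mm above the table. Origin at table height; x to its back, y to its left seen from the robot. In this frame, in mm (used below too): shelf x -140 (front) to 170, y -240 to 240; charging bay, a well in the deck, x -42 to 62, y 36 to 184, its floor at z 12; lip 18 high along the back edge. Else only the panel and the catch rise from the deck.
- panel (a joint): Pine panel 14 mm thick, 140 (shelf x -60 to 80) x 170 mm, top at z 100, sliding on the deck. In m: 0 = closed over the bay (y 26 to 196); grows to the right (-y); 0.222 = fully open, at its stop (y -196 to -26). Friction about 2 N. The half-moon blocks it until the catch is clear.
- panel_push (a point): Push point on the panel's upright left end face, shelf x 0, z 103; moves with the panel (shelf y 196 closed, -26 open). Here a pine finger strip, 16 mm wide, x -35 to 55, stands on the panel flush with its left end: the face is 30 mm tall (z 86 to 116). Push towards shelf -y.
- catch (a joint): Brass half-moon catch on the deck before the panel, upright axis. In rad: 0 = lever pointing right (-y), half-moon to the back, barring the panel, stop; grows as the lever swings clockwise from above, over the front (1.57: lever to -x); 3.14 = lever left (+y), half-moon to the front, stop; clear of the panel from 2.63. Stays where left, friction 0.06 N m. Starts at 0 to 0.25.
- catch_pivot (a point): On the catch's axis, z 100, at shelf x -74, y 0. The half-moon has a radius of 27 mm and lies at z 88 to 100; the hub has a radius of 10 mm; screw head up to z 107.
- lever_tip (a point): On the axis of the round stud at the lever's end, 64 mm from the catch's axis, z 100. The lever is a straight bar from the axis to here, 10 mm wide, z 89 to 105; the stud is 16 mm in diameter, z 89 to 114. The lever's end, 72 mm from the axis, sweeps 6 mm beyond the shelf's front edge.
- phone_stand: Cream plastic phone stand, 80 x 70 x 62 mm, loose in the bay, its top about 74 mm above the table, so below the deck. Origin under its centre. To be left alone.
- coin_cup: Copper coin cup, 66 mm wide, 58 mm high, loose on the deck behind the panel. Origin: centre of its underside. To be left alone.
- tealight_holder: Smoked glass tealight holder, 66 mm wide, 52 mm high, loose on the deck behind the panel. Origin: centre of its underside. To be left alone.
- key_fob: Green enamel key fob, a disc 38 mm wide and 7 mm thick with a steel loop, loose near the right front corner of the deck. Origin: centre of the disc's underside. To be left alone.
- glasses_case: Brown spectacle case, 62 x 160 x 42 mm, loose on the table to the left of the shelf. Origin: centre of its underside. To be left alone.
- sanitizer: Clear hand sanitizer bottle, 48 mm wide, 125 mm high, loose on the table to the right of the shelf. Origin: centre of its underside. To be left alone.
- plant_pot: Terracotta pot with a small succulent, 76 mm wide, 115 mm high, loose on the table to the left of the shelf, behind the spectacle case. Origin: centre of its underside. To be left alone.

How it is judged (in metres and radians):
On the way, in this order (a step that is already met when the one before it is completed fails the run):
1. the catch's lever is swung to the left, clear of the panel, with the panel still closed (value of joint catch above 2.63 rad and value of joint panel below 0.02 m), for 0.1 s.
2. the panel is pushed fully open (value of joint panel above 0.214 m and value of joint catch above 2.2 rad), for 0.1 s.
At the end, for the whole second after the job is handed in: The panel is fully open (within 8 mm of its stop) and at rest, the lever is back at the right within 0.3 rad of its stop and at rest, so that the half-moon bars the panel, and no loose thing has moved by more than 25 mm (value of joint panel above 0.214 m and value of joint catch below 0.3 rad and velocity of joint panel between -0.01 and 0.01 m/s and velocity of joint catch between -0.05 and 0.05 rad/s and distance of each of phone_stand, coin_cup, tealight_holder, key_fob, glasses_case, sanitizer, plant_pot from where it was at the start of the episode below 0.025 m); the robot touches nothing.
It fails at once if a loose thing on or beside the shelf is pushed away, lifted or carried (moved more than 25 mm) (distance of any of phone_stand, coin_cup, tealight_holder, key_fob, glasses_case, sanitizer, plant_pot from where it was at the start of the episode above 0.025 m).
It fails at once if the cup, the holder, the bottle, the pot or the phone stand is tipped (more than 0.35 rad) (angle between any of coin_cup, tealight_holder, sanitizer, plant_pot, phone_stand's own z axis and vertical above 0.35 rad).
It fails at once if the shelf or its fittings are gripped hard or forced (fingers press on them with more than 50 N) (contact force between the fingers and dock above 50 N).
It also fails if it takes over 64 s, if anything falls off the work surface, if the arm or the gripper's body presses on something with over 40 N, if the wrist force passes 120 N, or if a joint passes its speed limit or range.

## Robot

A 6-joint arm with a two-finger parallel gripper is mounted at the origin on the work surface. World frame = base frame: x ahead of the robot, y to its left, z up, the work surface at z = 0. Lengths are in mm, angles in degrees, forces in N, time in s.
With the tool pointing down it reaches from about 350 to 850 mm from the base axis. Payload 8.1 kg.
Tool frame: the origin (TCP) lies midway between the tips of the shut fingers; the grasp point (between the pads) lies 19 mm behind it; z points along the fingers, y is the line along which they close (so a half turn about z gives the same grasp; the last joint's range is limited). The gripper opens to 85 mm and grips with 20 to 120 N. Pads are 22 mm wide; open, the fingers measure 114 mm over their backs; the gripper's body (76 mm by 85 mm) begins 54 mm behind the grasp point. The pads swing forward as they close: fully open they stand 13 mm farther back than shut.
Start: joints at [64.32, 7.471, 85.268, -0, 87.261, -4.893], TCP at [212.915, 560.957, 231.292] pointing down, gripper open.
Joint ranges: [-169.43, 169.43], [-51.17, 129.36], [1.28, 143.12], [-76.62, 256.62], [0, 156.53], [-152.29, 152.29]. Speed limits (degrees/s): [136.94, 136.94, 159.86, 180, 180, 180].

## Interface

Orientations are given as [roll, pitch, yaw] about the fixed x, y, z axes, in that order (R = Rz(yaw) Ry(pitch) Rx(roll)).
In Python, from bench import sensors, optics, r gives the robot as it stands.
- The arm moves only by the tool apply_moves, never from a script. Its argument "targets" is a list of rows, each a list of 7 numbers: the shift along the tool's x, y, z in mm, then the turn, a rotation vector about the tool's x, y, z in rad, then the closure, from 0 (fully open) to 1 (shut). In form: [[x, y, z, wx, wy, wz, claw], ...]. A call has 1 to 20 rows; each row shifts and turns the commanded pose from where the row before left it, along the tool's axes as they then stand; what a row does not reach is not made up. A row lasts 1/8 s, in which the tool goes at most 62.5 mm and 10.7 degrees, less where a joint would pass 70% of its speed; a pose out of reach is approached as far as the arm can. A call is refused whole if a number of a shift passes 62.5 or a number of a turn 0.188, either way. A call with a gripper value outside its range is refused whole. The fingers move at their own pace and stop on an object; "force" is the grip in N (left out, the last holds). Time passes only in rows, so rows that do not move let the fingers close. It gives the time, the measured TCP pose, the force, the opening and the grip force at its end, in the units of the state.
- sensors.sense(): the state, without advancing time (a new reading comes with each control period).
- optics.snapshot(name): name is "side" or "top" or "wrist"; returns the picture (384x512x3 uint8, red, green, blue); there is no depth.
- optics.get_calibration(name): a dict with "camera_matrix" (3x3 intrinsics, pixels), "dist_coeffs" ([k1, k2, p1, p2, k3] as OpenCV has them; the pictures are not rectified), "pose" (4x4, takes a point from camera to world coordinates). Camera axes: x right, y down, z forward; pixel columns grow to the right and rows downward; lengths in mm; the calibration is good to about 2 mm. A picture is of the moment at which its call begins: read the wrist's pose just before it. get_calibration takes no time and is no camera call; for the wrist camera it gives the pose at the moment of the call.
- r.hand_in(): hands the job in; it is judged then, once.
The state is a dict: "time": time; "joint_pos": joint angles; "qd": joint speeds; "joint_efforts": joint torques, N m; "tool_pos": TCP position; "tcp_rot": TCP orientation; "ft_force": force on the tool from outside, world axes, zero at the start; "wrist_torque": the same for the moment, N m; "finger_gap": finger opening in mm; "grip_force": force on a finger pad.
Only numpy, scipy, OpenCV 4.12 (cv2) and the standard library are available. Lean on these libraries where they do the work, as an engineer would, in place of code of your own. Each camera call takes 0.05 s, during which the arm holds its last target. There are 200 camera calls.

## Working session

There is one attempt and no reset: what is moved stays moved. The work goes in short steps, Python scripts to look and compute and a tool call to move; the robot and the scene stay as the last step left them, time stands still between calls to the robot, and variables do not carry over. Pictures are saved under pics/ and viewed, at most 10 in all, crops included, and the job is handed in when it is done.

Besides the shell and the picture viewer there is one more tool, called after "Request:" as name([rows], argument=value, ...), one row to a line, values as JSON. apply_moves: Moves the arm, as the interface text tells. Its arguments: {"type":"object","properties":{"targets":{"type":"array"},"force":{"type":"number"}},"required":["targets"]}

```bash
mkdir -p pics
python3 - <<'E'
from bench import sensors, optics, r
import cv2,numpy as np
s=sensors.sense(); print({k:np.round(v,2).tolist() for k,v in s.items()})
for n in ("top","side"):
    im=optics.snapshot(n); cv2.imwrite(f"pics/{n}0.png",im[:,:,::-1]); c=optics.get_calibration(n); print(n,np.round(c["camera_matrix"],1).tolist(),np.round(c["dist_coeffs"],3).tolist(),np.round(c["pose"],3).tolist())
E
```

```text
{'time': 0.0, 'joint_pos': [64.32, 7.52, 85.33, -0.0, 87.26, -4.89], 'qd': [0.1, -0.06, -0.1, -0.05, -0.02, -0.03], 'joint_efforts': [-0.0, -56.94, -50.05, -0.0, 0.02, 0.0], 'tool_pos': [212.68, 560.45, 230.24], 'tcp_rot': [-179.89, -0.01, 159.21], 'ft_force': [0.16, -0.04, 0.18], 'wrist_torque': [-0.02, 0.02, -0.02], 'grip_force': 0.0, 'finger_gap': 85.58}
top [[387.6, 0.0, 257.5], [0.0, 387.6, 188.4], [0.0, 0.0, 1.0]] [-0.12, 0.0, 0.0, 0.0, 0.0] [[0.013, -0.994, 0.11, 465.854], [-1.0, -0.014, -0.01, -11.968], [0.011, -0.11, -0.994, 1361.399], [0.0, 0.0, 0.0, 1.0]]
side [[368.5, 0.0, 258.2], [0.0, 368.5, 193.1], [0.0, 0.0, 1.0]] [0.024, 0.0, 0.0, 0.0, 0.0] [[0.74, -0.419, 0.526, -44.827], [-0.672, -0.449, 0.589, -745.989], [-0.01, -0.789, -0.614, 818.971], [0.0, 0.0, 0.0, 1.0]]
```

View pics/top0.png

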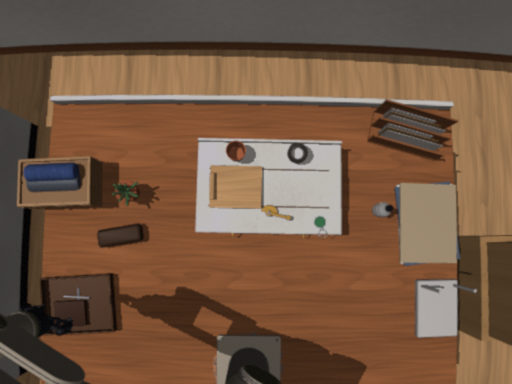

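View pics/side0.png

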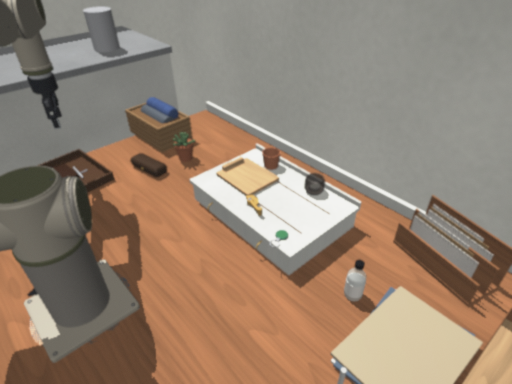

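The top view shows the shelf at px (195–342, 138–235), with the panel at (210–263, 166–208) and the brass catch at about (268,211). The lever points right to about (292,219). The key fob is at (320,222). The side view shows the same layout, with the arm well off to the left.

```bash
cat > h.py <<'E'
import cv2,numpy as np
from bench import sensors, optics, r
def ray(c,px,z):
    K=np.array(c["camera_matrix"]);d=np.array(c["dist_coeffs"]);T=np.array(c["pose"])
    u=cv2.undistortPoints(np.array(px,float).reshape(-1,1,2),K,d).reshape(-1,2)
    v=np.c_[u,np.ones(len(u))]@T[:3,:3].T; o=T[:3,3]
    return o+v*((z-o[2])/v[:,2])[:,None]
def proj(c,P):
    T=np.linalg.inv(np.array(c["pose"]))
    return cv2.projectPoints(np.array(P,float).reshape(-1,3),cv2.Rodrigues(T[:3,:3])[0],T[:3,3],np.array(c["camera_matrix"]),np.array(c["dist_coeffs"]))[0].reshape(-1,2)
def big(m): return max(cv2.findContours(m,cv2.RETR_EXTERNAL,cv2.CHAIN_APPROX_NONE)[0],key=cv2.contourArea)
E
python3 - <<'E'
from h import *
im=optics.snapshot("top"); c=optics.get_calibration("top")
hsv=cv2.cvtColor(im,cv2.COLOR_RGB2HSV); 
roi=np.zeros(im.shape[:2],np.uint8); roi[130:245,185:352]=255
w=cv2.inRange(hsv,(0,0,120),(179,50,255))&roi
k=big(w); h=cv2.convexHull(k); rc=cv2.minAreaRect(k); print("white",rc)
q=cv2.approxPolyDP(h,4,True).reshape(-1,2); P=ray(c,q,85); print(q.tolist(),P.round(0)[:,:2].tolist())
for p in [(230,190),(240,187),(283,215),(270,211),(292,219),(220,220)]: print(p,hsv[p[1],p[0]])
crop=cv2.resize(im[130:245,185:352],None,fx=4.6,fy=4.6,interpolation=cv2.INTER_CUBIC); cv2.imwrite("pics/crop.png",crop[:,:,::-1])
E
```

```text
white ((269.2774963378906, 186.13914489746094), (146.11279296875, 94.78504180908203), 1.668337345123291)
[[198, 138], [340, 141], [341, 233], [196, 231]] [[775.0, 179.0], [773.0, -302.0], [463.0, -302.0], [463.0, 176.0]]
(230, 190) [ 15 119 174]
(240, 187) [ 15 119 180]
(283, 215) [ 17 102 147]
(270, 211) [ 18 121 133]
(292, 219) [ 15  13 114]
(220, 220) [150   4 190]
```

View pics/crop.png

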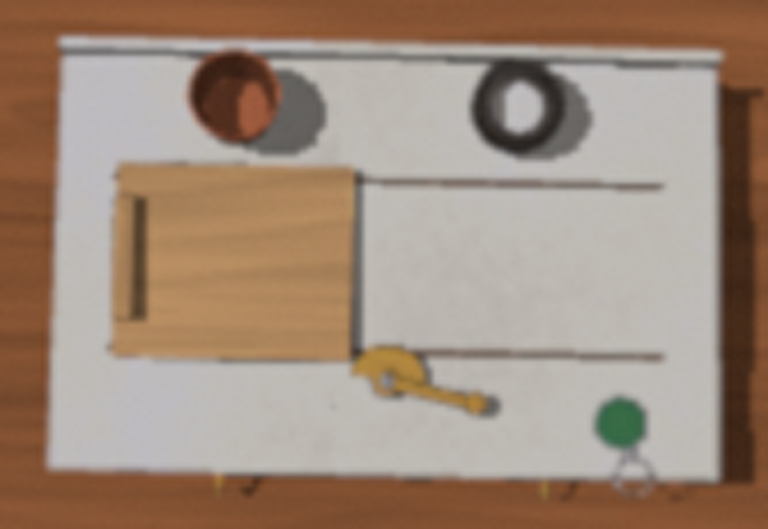

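The crop shows the panel at crop px (110–357, 162–360), with its finger strip at the left (x≈130). The pivot screw is at about (388,381) and the stud at about (482,404). The front edge runs from (47,468) to (720,482), with small hooks at (219,480) and (545,490). The fob is at (621,422), the cup at (235,96) and the tealight at (518,106).

Run:
```python
from h import *
im=optics.snapshot("top"); c=optics.get_calibration("top")
cp=lambda *p:[((x+.5)/4.6-.5+185,(y+.5)/4.6-.5+130) for x,y in p]
# pts: front-left, front-right deck; panel front-right, back-right, back-left; pivot; in shelf coords
M=[((-140,240),85,(47,468)),((-140,-240),85,(720,482)),((-60,26),100,(354,360)),((80,26),100,(357,168)),((80,196),100,(119,162)),((-74,0),107,(388,381))]
S=np.array([m[0] for m in M],float); W=np.vstack([ray(c,cp(m[2]),m[1])[:,:2] for m in M])
a=S-S.mean(0);b=W-W.mean(0); th=np.arctan2((a[:,0]*b[:,1]-a[:,1]*b[:,0]).sum(),(a*b).sum())
R=np.array([[np.cos(th),-np.sin(th)],[np.sin(th),np.cos(th)]]); t=W.mean(0)-R@S.mean(0)
print("yaw",np.degrees(th),"t",t,"res",(W-(S@R.T+t)).round(1).tolist())
inv=lambda p,z:((ray(c,cp(p),z)[0,:2]-t)@R).round(1)
st=inv((482,404),114); d=st-np.array([-74,0]); print("stud",st,np.hypot(*d),"catch",np.arctan2(-d[0],-d[1]))
for n,p,z in [("fob",(621,422),92),("hook1",(219,482),80),("hook2",(545,490),80),("cup",(235,96),143),("tea",(518,106),137)]: print(n,inv(p,z))
cs=optics.get_calibration("side")
w=lambda x,y,z:[*(R@[x,y]+t),z]
print("side px of corners",proj(cs,[w(-140,240,85),w(-140,-240,85),w(-74,0,107),w(0,196,116)]).round(0).tolist())
q=lambda x,y:(R@[x,y]+t).round(1).tolist()
for n,x,y in [("pivot",-74,0),("stud",*st),("push",0,196)]: print(n,q(x,y))
```

```text
yaw -0.5259733967026365 t [600.11559255 -63.40143522] res [[-0.2, 1.7], [0.1, -0.3], [1.2, -1.4], [-1.1, -0.6], [-0.7, 0.1], [0.6, 0.5]]
stud [-88.4 -65.3] 66.86890159109838 catch 0.21704688728030838
fob [ -98.4 -167. ]
hook1 [-147.1  118.8]
hook2 [-147.8 -114.7]
cup [120.4 112.1]
tea [119.5 -85.8]
side px of corners [[189.0, 179.0], [289.0, 257.0], [249.0, 198.0], [228.0, 162.0]]
pivot [526.1, -62.7]
stud [511.1, -127.9]
push [601.9, 132.6]
```

Request:
apply_moves([
  [0, 0, 0, 0, 0, 0.174, 1],
  [0, 0, 0, 0, 0, 0.174, 1],
  [0, 0, 0, 0, 0, 0.174, 1],
  [0, 0, 0, 0, 0, 0.174, 1],
  [0, 0, 0, 0, 0, 0.174, 1],
  [0, 0, 0, 0, 0, 0.174, 1],
  [0, 0, 0, 0, 0, 0.173, 1],
  [-45, 22, 0, 0, 0, 0, 1],
  [-45, 22, 0, 0, 0, 0, 1],
  [-45, 22, 0, 0, 0, 0, 1],
  [-45, 22, 0, 0, 0, 0, 1],
  [-45, 22, 0, 0, 0, 0, 1],
  [-45, 22, 0, 0, 0, 0, 1],
  [-45, 22, 0, 0, 0, 0, 1],
  [-45, 22, 0, 0, 0, 0, 1],
  [-45, 22, 0, 0, 0, 0, 1],
  [-45, 22, 0, 0, 0, 0, 1],
  [-45, 22, 0, 0, 0, 0, 1],
  [-45, 22, 0, 0, 0, 0, 1],
  [0, 0, 0, 0, 0, 0, 1],
])

```text
time: 2.7
tool_pos: [472.7, 15.7, 231.0]
tcp_rot: [-180.0, 0.0, 89.2]
ft_force: [-0.3, 0.1, 0.4]
finger_gap: 0.2
grip_force: 0.0
```

```bash
cat >> h.py <<'E'
th=np.radians(-.526); Rs=np.array([[np.cos(th),-np.sin(th)],[np.sin(th),np.cos(th)]]); ts=np.array([600.1,-63.4])
def st():
    s=sensors.sense(); p=np.array(s["tool_pos"]); q=(p[:2]-ts)@Rs
    print("t",s["time"],"shelf xy",q.round(1),"z",p[2].round(1),"rot",np.round(s["tcp_rot"],2),"F",np.round(s["ft_force"],1),"gap",s["finger_gap"]); return q,p[2]
E
python3 -c "
from h import *
st()"
```

```text
t 2.7 shelf xy [-128.1   77.9] z 231.0 rot [-1.7998e+02  4.0000e-02  8.9230e+01] F [-0.3  0.1  0.4] gap 0.17767073459703847
```

Request:
apply_moves([
  [-33.5, 18.5, 0, 0, 0, 0, 1],
  [-33.5, 18.5, 0, 0, 0, 0, 1],
  [-33.5, 18.5, 0, 0, 0, 0, 1],
  [-33.5, 18.5, 0, 0, 0, 0, 1],
  [0, 0, 35, 0, 0, 0, 1],
  [0, 0, 35, 0, 0, 0, 1],
  [0, 0, 35, 0, 0, 0, 1],
  [0, 0, 0, 0, 0, 0, 1],
  [0, 0, 0, 0, 0, 0, 1],
])

```text
time: 3.82
tool_pos: [545.5, -115.7, 127.8]
tcp_rot: [179.9, 0.0, 89.5]
ft_force: [-0.5, -0.4, 1.4]
finger_gap: 0.0
grip_force: 0.0
```

```bash
cat >> h.py <<'E'
def pic(name,top=(185,352,130,245),side=(185,365,125,270)):
    a=optics.snapshot("wrist"); b=optics.snapshot("side"); x0,x1,y0,y1=side
    b=cv2.resize(b[y0:y1,x0:x1],(476,384),interpolation=cv2.INTER_CUBIC)
    o=np.hstack([cv2.resize(a,(320,240)),cv2.resize(b,(476,240*1+144))[:240*1]]) if 0 else None
    a=cv2.resize(a,(400,300)); b=cv2.resize(b,(372,300)); cv2.imwrite(name,np.hstack([a,b])[:,:,::-1])
E
python3 -c "
from h import *
st(); pic('pics/p1.png')"
```

```text
t 3.825 shelf xy [-54.1 -52.8] z 127.8 rot [1.7993e+02 2.0000e-02 8.9520e+01] F [-0.5 -0.4  1.4] gap 0.006113297613787971
```

View pics/p1.png

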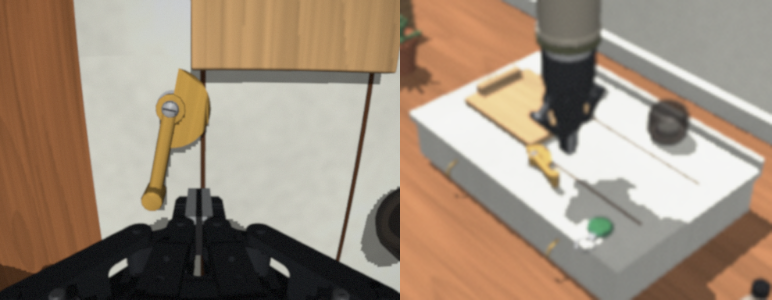

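The wrist view shows the pivot at (170,108) and the stud at (152,199). The shut fingertips are at (199,205), behind the lever as intended with clear deck below.

```bash
python3 -c "
from h import *
c=optics.get_calibration('wrist')
for n,p,z in [('pivot',(170,108),107),('stud',(152,198),114),('panel corner',(191,71),100),('tip',(199,200),128)]: print(n,((ray(c,(p[0]*1.28+.14,p[1]*1.28+.14),z)[0,:2]-ts)@Rs).round(1))
# finger centre path, phase 1 (behind lever, clearance 0)
a,b,r=14.5,11,48
for th in np.arange(.2,3.2,.15):
    u=np.array([-np.sin(th),-np.cos(th)]);t=np.array([-np.cos(th),np.sin(th)]);h=a*abs(t[0])+b*abs(t[1])
    print(round(th,2),(np.array([-74,0])+r*u-t*(5+h)).round(0))
"
```

```text
pivot [-71.8   2.6]
stud [-85.5 -58. ]
panel corner [-58.1  25.9]
tip [-53.1 -52.6]
0.2 [-63. -51.]
0.35 [-69. -53.]
0.5 [-77. -53.]
0.65 [-85. -52.]
0.8 [-92. -50.]
0.95 [-100.  -46.]
1.1 [-107.  -41.]
1.25 [-113.  -34.]
1.4 [-118.  -26.]
1.55 [-122.  -17.]
1.7 [-124.  -11.]
1.85 [-126.   -6.]
2.0 [-126.    1.]
2.15 [-126.    8.]
2.3 [-125.   15.]
2.45 [-122.   22.]
2.6 [-119.   29.]
2.75 [-113.   36.]
2.9 [-107.   41.]
3.05 [-99.  46.]
```

Request:
apply_moves([
  [-1, 0, 16, 0, 0, 0, 1],
  [-1, 0, 16, 0, 0, 0, 1],
  [0, 0, 0, 0, 0, 0, 1],
])

```text
time: 4.3
tool_pos: [543.0, -117.6, 91.7]
tcp_rot: [-179.8, -0.1, 89.5]
ft_force: [-1.0, -0.4, 0.1]
finger_gap: 0.2
grip_force: 0.0
```

Request:
apply_moves([
  [1, -7.5, 0, 0, 0, 0, 1],
  [1, -7.5, 0, 0, 0, 0, 1],
  [0, -8, 0, 0, 0, 0, 1],
  [1, -8, 0, 0, 0, 0, 1],
  [2, -7, 0, 0, 0, 0, 1],
  [4, -8, 0, 0, 0, 0, 1],
  [5, -7, 0, 0, 0, 0, 1],
  [7, -6, 0, 0, 0, 0, 1],
  [8, -5, 0, 0, 0, 0, 1],
  [9, -4, 0, 0, 0, 0, 1],
  [0, 0, 0, 0, 0, 0, 1],
])

```text
time: 5.68
tool_pos: [476.5, -78.6, 94.0]
tcp_rot: [-179.9, -0.0, 89.5]
ft_force: [-0.1, -0.0, 0.2]
finger_gap: 0.2
grip_force: 0.0
```

```bash
python3 -c "
from h import *
st(); pic('pics/p2.png')"
```

```text
t 5.675 shelf xy [-123.5  -16.4] z 94.0 rot [-1.7994e+02 -2.0000e-02  8.9540e+01] F [-0.1 -0.   0.2] gap 0.16624636935815434
```

View pics/p2.png

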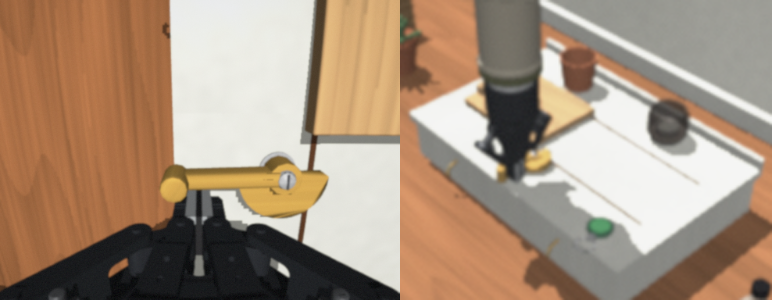

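The lever now points to the front (stud at (174,183), pivot at (288,181)), with the finger behind it at (199,205). It has followed the planned path.

Request:
apply_moves([
  [6, 0, 0, 0, 0, 0, 1],
  [6, -2, 0, 0, 0, 0, 1],
  [7, 0, 0, 0, 0, 0, 1],
  [7, 0, 0, 0, 0, 0, 1],
  [7, 1, 0, 0, 0, 0, 1],
  [7, 3, 0, 0, 0, 0, 1],
  [7, 3, 0, 0, 0, 0, 1],
  [7, 6, 0, 0, 0, 0, 1],
  [5, 6, 0, 0, 0, 0, 1],
  [2, 4, 0, 0, 0, 0, 1],
  [0, 0, 0, 0, 0, 0, 1],
])

```text
time: 7.15
tool_pos: [499.0, -18.3, 94.2]
tcp_rot: [-180.0, -0.0, 89.5]
ft_force: [-0.3, -0.2, 0.2]
finger_gap: -0.0
grip_force: 0.0
```

```bash
python3 -c "
from h import *
st(); pic('pics/p3.png')"
```

```text
t 7.15 shelf xy [-101.5   44.1] z 94.2 rot [-1.80e+02 -2.00e-02  8.95e+01] F [-0.3 -0.2  0.2] gap -0.03546020583029654
```

View pics/p3.png

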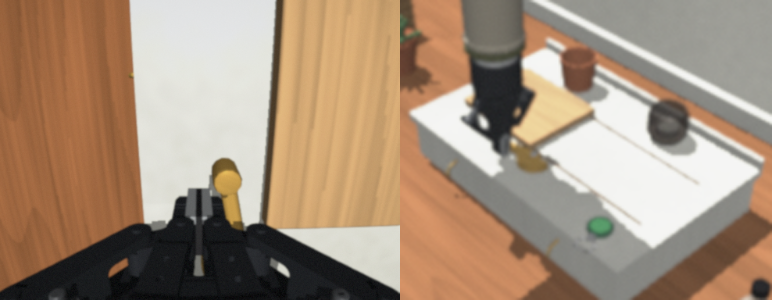

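```bash
python3 -c "
from h import *
c=optics.get_calibration('wrist')
p=((ray(c,(229*1.28,181*1.28),114)[0,:2]-ts)@Rs); d=p-[-73,1]; print(p,np.hypot(*d),np.arctan2(-d[0],-d[1])%6.283)"
```

```text
[-85.82128136  65.94236744] 66.19589371527178 2.9466737660582836
```

The lever is at about 2.95 rad (stud at (228,180)), so the catch is clear of the panel.

Request:
apply_moves([
  [0, -8, 0, 0, 0, 0, 1],
  [0, 0, -30, 0, 0, 0, 1],
  [0, 0, -30, 0, 0, 0, 1],
  [36, 23, 0, 0, 0, 0, 1],
  [36, 23, 0, 0, 0, 0, 1],
  [36, 23, 0, 0, 0, 0, 1],
  [36, 23, 0, 0, 0, 0, 1],
  [36, 23, 0, 0, 0, 0, 1],
  [0, 0, 28, 0, 0, 0, 1],
  [0, 0, 28, 0, 0, 0, 1],
  [0, 0, 0, 0, 0, 0, 1],
])

```text
time: 8.62
tool_pos: [604.5, 159.9, 95.2]
tcp_rot: [-179.7, 0.1, 89.5]
ft_force: [-0.1, -0.1, -0.6]
finger_gap: -0.0
grip_force: 0.0
```

```bash
python3 -c "
from h import *
st(); pic('pics/p4.png')"
```

```text
t 8.625 shelf xy [  2.4 223.3] z 95.2 rot [-1.7965e+02  6.0000e-02  8.9490e+01] F [-0.1 -0.1 -0.6] gap -0.03492858278732267
```

View pics/p4.png

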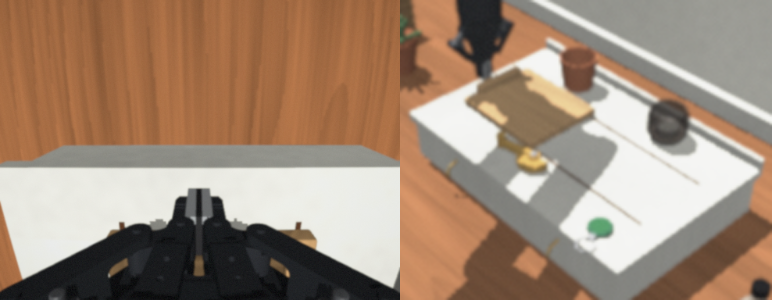

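The finger is left of the panel's end face. The side view shows the lever pointing left and the panel still closed.

Request:
apply_moves([
  [-8, 0, 0, 0, 0, 0, 1],
  [-8, 0, 0, 0, 0, 0, 1],
  [-6, 0, 0, 0, 0, 0, 1],
  [-10, 0, 0, 0, 0, 0, 1],
  [-14, 0, 0, 0, 0, 0, 1],
  [-14, 0, 0, 0, 0, 0, 1],
  [-14, 0, 0, 0, 0, 0, 1],
  [-14, 0, 0, 0, 0, 0, 1],
  [-14, 0, 0, 0, 0, 0, 1],
  [-14, 0, 0, 0, 0, 0, 1],
  [-14, 0, 0, 0, 0, 0, 1],
  [-14, 0, 0, 0, 0, 0, 1],
  [-14, 0, 0, 0, 0, 0, 1],
  [-14, 0, 0, 0, 0, 0, 1],
  [-14, 0, 0, 0, 0, 0, 1],
  [-10, 0, 0, 0, 0, 0, 1],
  [-6, 0, 0, 0, 0, 0, 1],
  [0, 0, 0, 0, 0, 0, 1],
])

```text
time: 10.98
tool_pos: [605.2, -42.2, 98.1]
tcp_rot: [-180.0, 0.0, 89.5]
ft_force: [-0.5, 0.1, -0.6]
finger_gap: -0.1
grip_force: 0.0
```

```bash
python3 -c "
from h import *
st(); pic('pics/p5.png')"
```

```text
t 10.975 shelf xy [ 4.9 21.2] z 98.1 rot [-1.7996e+02  2.0000e-02  8.9450e+01] F [-0.5  0.1 -0.6] gap -0.11564738539415162
```

View pics/p5.png

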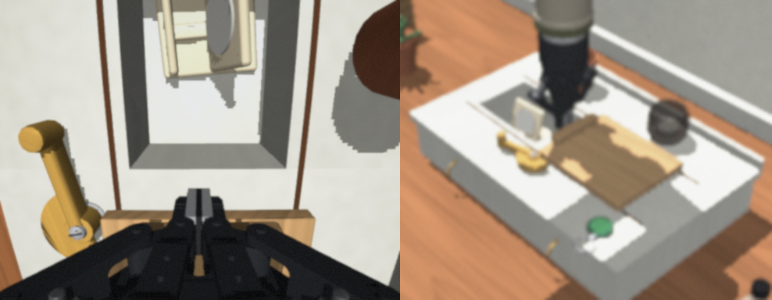

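The panel follows the finger. The phone stand is untouched in the bay at (205,40), and the lever is still left (stud at (42,137)). About 36 mm remain.

Request:
apply_moves([
  [-10, 0, 0, 0, 0, 0, 1],
  [-10, 0, 0, 0, 0, 0, 1],
  [-7, 0, 0, 0, 0, 0, 1],
  [-4, 0, 0, 0, 0, 0, 1],
  [-2, 0, 0, 0, 0, 0, 1],
  [0, 0, 0, 0, 0, 0, 1],
])

```text
time: 11.82
tool_pos: [605.4, -75.0, 98.4]
tcp_rot: [180.0, 0.0, 89.5]
ft_force: [-0.1, -0.8, 0.4]
finger_gap: 0.3
grip_force: 0.0
```

Request:
apply_moves([
  [-2, 0, 0, 0, 0, 0, 1],
  [0, 0, 0, 0, 0, 0, 1],
])

```text
time: 12.08
tool_pos: [605.4, -76.4, 98.5]
tcp_rot: [180.0, -0.0, 89.5]
ft_force: [-0.3, 3.1, -0.7]
finger_gap: -0.2
grip_force: 1.3
```

Request:
apply_moves([
  [-1, 0, 0, 0, 0, 0, 1],
  [0, 0, 0, 0, 0, 0, 1],
])

```text
time: 12.32
tool_pos: [605.4, -76.4, 98.5]
tcp_rot: [180.0, -0.1, 89.5]
ft_force: [-0.3, 6.5, 1.4]
finger_gap: 0.3
grip_force: 3.5
```

Request:
apply_moves([
  [-2, 0, 0, 0, 0, 0, 1],
  [0, 0, 0, 0, 0, 0, 1],
])

```text
time: 12.58
tool_pos: [605.4, -76.5, 98.5]
tcp_rot: [180.0, -0.2, 89.6]
ft_force: [-0.6, 14.8, 3.0]
finger_gap: 0.1
grip_force: 7.5
```

Request:
apply_moves([
  [15, 0, 0, 0, 0, 0, 1],
  [0, 0, -30, 0, 0, 0, 1],
  [0, 0, -30, 0, 0, 0, 1],
  [38, 0, 0, 0, 0, 0, 1],
  [0, 0, 0, 0, 0, 0, 1],
])

```text
time: 13.2
tool_pos: [606.0, -24.7, 159.0]
tcp_rot: [179.9, 0.0, 89.6]
ft_force: [0.2, 0.2, 0.5]
finger_gap: -0.0
grip_force: 0.0
```

```bash
python3 -c "
from h import *
st(); im=optics.snapshot('top')
cv2.imwrite('pics/t2.png',cv2.resize(im[130:245,185:352],None,fx=4.6,fy=4.6,interpolation=cv2.INTER_CUBIC)[:,:,::-1])
c=optics.get_calibration('top')
P=lambda x,y,z:[*(Rs@[x,y]+ts),z]
q=proj(c,[P(-60,-196,100),P(80,-196,100),P(-60,-26,100)]); print(((q+.5-[185,130])*4.6).round(0))"
```

```text
t 13.2 shelf xy [ 5.5 38.7] z 159.0 rot [1.7993e+02 1.0000e-02 8.9600e+01] F [0.2 0.2 0.5] gap -0.0399881423976673
[[664. 369.]
 [664. 175.]
 [426. 364.]]
```

View pics/t2.png

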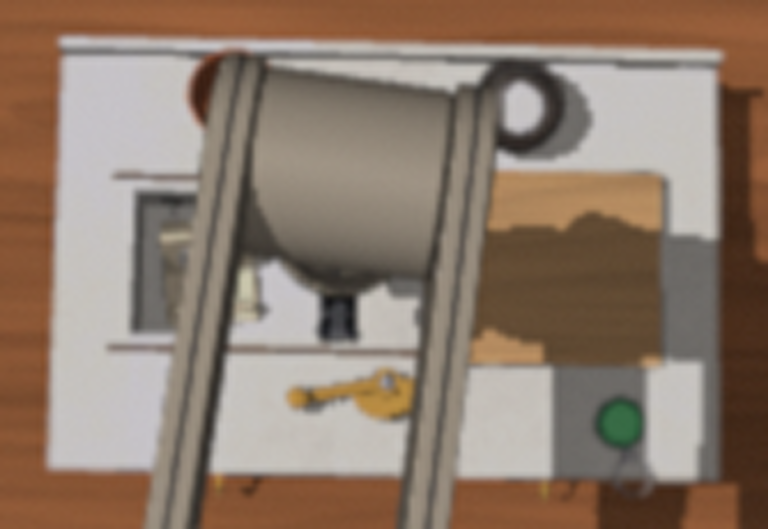

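The panel's right edge is at crop px x=664, exactly where the fully open pose projects. The lever points left (stud at (298,397), pivot at (388,380)). Next I swing the lever back with the mirrored path.

Request:
apply_moves([
  [8, -30, 0, 0, 0, 0, 1],
  [8, -30, 0, 0, 0, 0, 1],
  [0, 0, 32, 0, 0, 0, 1],
  [0, 0, 32, 0, 0, 0, 1],
  [0, 0, 0, 0, 0, 0, 1],
  [0, 0, 0, 0, 0, 0, 1],
])

```text
time: 14.0
tool_pos: [546.3, -10.6, 95.3]
tcp_rot: [180.0, 0.0, 89.5]
ft_force: [-0.3, 0.4, 0.0]
finger_gap: -0.2
grip_force: 0.0
```

```bash
python3 -c "
from h import *
st()"
```

```text
t 14.0 shelf xy [-54.3  52.3] z 95.3 rot [1.7996e+02 3.0000e-02 8.9460e+01] F [-0.3  0.4  0. ] gap -0.19962187177832744
```

Request:
apply_moves([
  [1, -7.5, 0, 0, 0, 0, 1],
  [1, -7.5, 0, 0, 0, 0, 1],
  [0, -8, 0, 0, 0, 0, 1],
  [-1, -8, 0, 0, 0, 0, 1],
  [-2, -7, 0, 0, 0, 0, 1],
  [-4, -8, 0, 0, 0, 0, 1],
  [-5, -7, 0, 0, 0, 0, 1],
  [-7, -6, 0, 0, 0, 0, 1],
  [-8, -5, 0, 0, 0, 0, 1],
  [-9, -4, 0, 0, 0, 0, 1],
  [0, 0, 0, 0, 0, 0, 1],
])

```text
time: 15.38
tool_pos: [476.7, -44.1, 94.0]
tcp_rot: [-179.9, 0.0, 89.4]
ft_force: [-0.4, -0.5, 0.2]
finger_gap: 0.3
grip_force: 0.0
```

Request:
apply_moves([
  [-6, 0, 0, 0, 0, 0, 1],
  [-6, -2, 0, 0, 0, 0, 1],
  [-7, 0, 0, 0, 0, 0, 1],
  [-7, 0, 0, 0, 0, 0, 1],
  [-7, 1, 0, 0, 0, 0, 1],
  [-7, 3, 0, 0, 0, 0, 1],
  [-7, 3, 0, 0, 0, 0, 1],
  [-7, 6, 0, 0, 0, 0, 1],
  [-5, 6, 0, 0, 0, 0, 1],
  [-2, 4, 0, 0, 0, 0, 1],
  [0, 0, 0, 0, 0, 0, 1],
])

```text
time: 16.75
tool_pos: [498.3, -104.9, 94.3]
tcp_rot: [180.0, 0.0, 89.5]
ft_force: [0.1, -0.1, 0.9]
finger_gap: -0.1
grip_force: 0.0
```

```bash
python3 -c "
from h import *
st()"
```

```text
t 16.75 shelf xy [-101.4  -42.5] z 94.3 rot [1.7999e+02 2.0000e-02 8.9480e+01] F [ 0.1 -0.1  0.9] gap -0.12587029212822085
```

Request:
apply_moves([
  [-2, 3, 0, 0, 0, 0, 1],
  [-1, 2, 0, 0, 0, 0, 1],
  [0, 0, 0, 0, 0, 0, 1],
])

```text
time: 17.12
tool_pos: [503.1, -107.8, 94.3]
tcp_rot: [180.0, 0.0, 89.5]
ft_force: [-1.0, 0.4, -0.3]
finger_gap: 0.2
grip_force: 0.2
```

Request:
apply_moves([
  [0, 2, 0, 0, 0, 0, 1],
  [0, 0, 0, 0, 0, 0, 1],
])

```text
time: 17.38
tool_pos: [505.0, -107.8, 94.3]
tcp_rot: [180.0, 0.0, 89.5]
ft_force: [-0.4, -0.3, -0.3]
finger_gap: 0.1
grip_force: 0.3
```

Request:
apply_moves([
  [0, 1, 0, 0, 0, 0, 1],
  [0, 0, 0, 0, 0, 0, 1],
])

```text
time: 17.62
tool_pos: [505.9, -107.8, 94.3]
tcp_rot: [180.0, 0.0, 89.5]
ft_force: [-1.1, -0.6, 0.0]
finger_gap: 0.0
grip_force: 0.5
```

Request:
apply_moves([
  [0, 1.5, 0, 0, 0, 0, 1],
  [0, 0, 0, 0, 0, 0, 1],
])

```text
time: 17.88
tool_pos: [507.5, -107.7, 94.3]
tcp_rot: [180.0, 0.0, 89.5]
ft_force: [-1.5, -0.2, 0.4]
finger_gap: -0.3
grip_force: 0.4
```

Request:
apply_moves([
  [0, 1.5, 0, 0, 0, 0, 1],
  [0, 0, 0, 0, 0, 0, 1],
])

```text
time: 18.12
tool_pos: [508.7, -107.8, 94.2]
tcp_rot: [-180.0, 0.0, 89.5]
ft_force: [-2.6, -1.2, 1.2]
finger_gap: -0.2
grip_force: 1.6
```

The force is rising, so the lever has reached its stop. I back off, lift clear and check.

Request:
apply_moves([
  [0, -10, 0, 0, 0, 0, 1],
  [0, -10, 0, 0, 0, 0, 1],
  [0, 0, -40, 0, 0, 0, 1],
  [0, 0, -40, 0, 0, 0, 1],
  [40, 0, -20, 0, 0, 0, 1],
  [45, 0, 0, 0, 0, 0, 1],
  [45, 0, 0, 0, 0, 0, 1],
  [45, 0, 0, 0, 0, 0, 1],
  [45, 0, 0, 0, 0, 0, 1],
  [45, 0, 0, 0, 0, 0, 1],
  [45, 0, 0, 0, 0, 0, 1],
  [45, 0, 0, 0, 0, 0, 1],
  [0, 0, 0, 0, 0, 0, 1],
  [0, 0, 0, 0, 0, 0, 1],
])

```text
time: 19.88
tool_pos: [491.7, 247.0, 194.1]
tcp_rot: [-180.0, 0.0, 89.5]
ft_force: [1.1, -0.6, -0.8]
finger_gap: 0.2
grip_force: 0.0
```

```bash
python3 -c "
from h import *
st(); im=optics.snapshot('top')
cv2.imwrite('pics/t3.png',cv2.resize(im[130:245,185:352],None,fx=4.6,fy=4.6,interpolation=cv2.INTER_CUBIC)[:,:,::-1])"
```

```text
t 19.875 shelf xy [-111.3  309.4] z 194.1 rot [-1.7999e+02  3.0000e-02  8.9520e+01] F [ 1.1 -0.6 -0.8] gap 0.19657595891300803
```

View pics/t3.png

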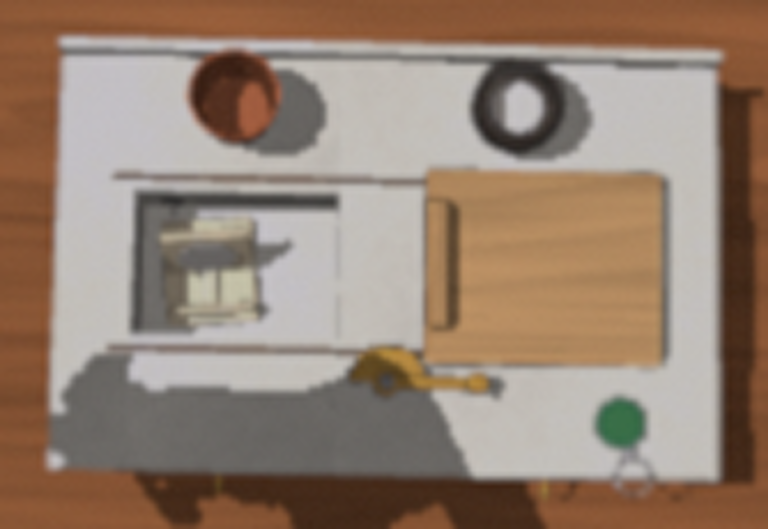

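The panel is fully open (px 427–664). The lever points right (stud at (482,383)) and the half-moon bars the panel. The cup, tealight and fob are where they were, and the phone stand sits in the bay.

```bash
python3 -c "
from bench import r
print(r.hand_in())"
```

```text
the job is handed in; nothing more can be done
None
```

The job is handed in: the panel is fully open at its stop, the lever is back at its right stop so the half-moon bars the panel, and nothing loose that the last top picture shows had moved; the verdict was not shown.

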